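# Grease the carriage of the lab's linear axis

### The job

Take the orange push-type grease gun out of its holder and press its coupler squarely onto the tilted brass grease nipple of the blue carriage until it snaps on. Then keep pushing along the nipple so that the gun's spring-loaded nose is pushed well in (past the middle of its stroke), and finish like that: still gripping the gun and holding it pressed against its spring. Do not shift the braked carriage, and leave the jar, the bearing ring and the screwdriver where they are.

Things in the scene. Friction and masses are not known exactly. Their poses are not given: they have to be found in the camera images.
- gun: Push-type grease gun, about 0.35 kg, hanging nose down in the holder. Origin: centre of the underside of its black flange; z from nose to rear end. Flange 42 mm diameter, z 0 to 10 mm; orange grip 30 x 30 mm square, faces square to gun x and y, z 10 to 98 mm; black end cap 26 mm diameter to z 106 mm. Steel nose with coupler (at most 27 mm wide) sticks out below the flange to z -58 mm.
- pump (a joint): How far the nose is pushed into the gun, m: 0 = fully out (as at the start), 0.012 = stop, middle of the stroke 0.006. Its spring starts to give at about 10 N and needs about 6 N more per 10 mm.
- coupler_mouth (a point): Centre of the coupler's open mouth at the nose's front end (gun z -58 mm with the nose out); axes as the gun's, z into the coupler. Funnel 21 mm wide at the rim narrows within 8 mm to a 14.6 mm bore; bore floor 22 mm behind the mouth. Three sprung jaws 11 mm behind the mouth snap behind the nipple's ball under about 5 N; the ball then rests on the bore floor.
- nipple_tip (a point): Outer end of the brass grease nipple, which leans 30 degrees from vertical; z points outwards along the nipple, y lies along the rail and level. Ball head 12 mm diameter at the end, on a neck 7 mm wide; from its 17 mm wide brass foot to the tip 31 mm stand free. At z about 98 mm above the table.
- carriage (a joint): Position of the carriage on its rail, m (positive to the axis' +y). Its brake holds it against 60 N.
- axis: Linear axis fixed to the bench: aluminium base plate 120 x 280 x 14 mm with a steel rail along y. Origin under the plate's centre, z up. The blue carriage (85 x 80 mm, top 68 mm above the table) rides on it, the nipple sits on the upper edge of its -x side and leans to the axis' -x, towards the robot.
- holder: Grey block 85 x 85 x 90 mm fixed to the bench, origin at the centre of its underside, with one vertical through hole of 31 mm in the middle in which the gun hangs, its flange on the block's top.
- jar: White jar with black cap, 66 mm diameter, 85 mm high, bystander; origin at the centre of its underside.
- bearing: Loose steel bearing ring, 44 mm outer diameter, 14 mm high, bystander; origin at the centre of its underside.
- driver: Screwdriver with red handle, 200 mm long, 26 mm thick, lying in front of the axis (robot side), bystander; origin under its middle, lies along its x.
Not all that is in view belongs to the job. What is shaped like the holder but pink is not meant.

How it is judged (in metres and radians):
On the way, in this order (a step that is already met when the one before it is completed fails the run):
1. the gun is lifted out of the holder (z of coupler_mouth in the frame of holder above 0.095 m), for 0.1 s.
2. the coupler has snapped onto the nipple (z of nipple_tip in the frame of coupler_mouth between 0.0195 and 0.026 m and distance between nipple_tip and coupler_mouth below 0.027 m), for 0.02 s.
At the end, for the whole second after the job is handed in: Nipple tip 19.5 mm or more inside the coupler mouth, gun within 0.14 rad of the nipple axis, nose pushed in over 6 mm, pressing over 6 N, gun held by the fingers and clear of the holder, nipple shifted less than 6 mm; all through the last second (z of nipple_tip in the frame of coupler_mouth above 0.0195 m and distance between nipple_tip and coupler_mouth below 0.027 m and angle between the z axis of coupler_mouth and the z axis of nipple_tip, either way round below 0.14 rad and value of joint pump above 0.006 m and contact force between gun and axis above 6 N and contact force between the fingers and gun above 3 N and contact force between gun and holder below 0.2 N and distance of nipple_tip from where it was at the start of the episode below 0.006 m); the arm keeps its last pose, push and grip.
It fails at once if a bystander (jar, bearing ring, screwdriver) is shifted by more than 20 mm (distance of any of jar, bearing, driver from where it was at the start of the episode above 0.02 m).
It fails at once if the carriage is shoved along its rail or the nipple is shifted (distance of nipple_tip from where it was at the start of the episode above 0.01 m).
It also fails if it takes over 45 s, if anything falls off the work surface, if the arm or the gripper's body presses on something with over 40 N, if the wrist force passes 120 N, or if a joint passes its speed limit or range.

### The arm

A 6-joint arm with a two-finger parallel gripper is mounted at the origin on the work surface. World frame = base frame: x ahead of the robot, y to its left, z up, the work surface at z = 0. Lengths are in m, angles in degrees, forces in N, time in s.
With the tool pointing down it reaches from about 0.4 to 0.825 m from the base axis. Payload 7 kg.
Tool frame: the origin (TCP) lies midway between the tips of the shut fingers; the grasp point (between the pads) lies 19 mm behind it; z points along the fingers, x is the direction in which the jaws open and shut, and the axes are right-handed (so a half turn about z gives the same grasp; the last joint's range is limited). The gripper opens to 88 mm and grips with 3 to 60 N. Pads are 19 mm wide; open, the fingers measure 130 mm over their backs; the gripper's body (78 mm by 193 mm) begins 47 mm behind the grasp point.
Start: joints at [-47.378, 20.546, 0.682, 0, -70.136, -16.507], TCP at [0.297, -0.606, 0.227] pointing down, gripper open.
Joint ranges: [-176.03, 176.03], [-82.01, 121.73], [-58.28, 71.71], [-173.87, 95.51], [-174.79, -0.11], [-173.66, 173.66]. Speed limits (degrees/s): [136.94, 136.94, 172.46, 180, 180, 180].

### API

Orientations are given as [roll, pitch, yaw] about the fixed x, y, z axes, in that order (R = Rz(yaw) Ry(pitch) Rx(roll)).
In Python, from plant import ctrl, vision, nets gives the robot as it stands.
- The arm moves only by the shell command python3 -m jog 'ROWS'. ROWS is text: rows parted by semicolons, each of 7 numbers parted by spaces: the turn, a rotation vector about the tool's x, y, z in units of 0.1 rad (1.0 is 0.1 rad), then the shift along the tool's x, y, z in units of 4 cm (1.0 is 4 cm), then the opening, from -1 (shut) to 1 (fully open). In form: rx ry rz x y z jaw; .... A call has 1 to 8 rows; each row shifts and turns the commanded pose from where the row before left it, along the tool's axes as they then stand; what a row does not reach is not made up. A row lasts 1/8 s, in which the tool goes at most 62.5 mm and 10.7 degrees, less where a joint would pass 70% of its speed; a pose out of reach is approached as far as the arm can. A call with a number of a shift or a turn outside -1 to 1 is refused whole. A call with a gripper value outside its range is refused whole. The fingers move at their own pace and stop on an object; the grip force is fixed at half the most. Time passes only in rows, so rows that do not move let the fingers close. It gives the time, the measured TCP pose, the force and the opening at its end, in the units of the state.
- ctrl.get_obs(): the state, without advancing time (a new reading comes with each control period).
- vision.snapshot(name): name is "scene" or "side" or "wrist"; returns (picture, depth): 420x560x3 uint8, red, green, blue; 420x560 float32, m along the optical axis (not along the pixel's ray), 0 where there is no reading.
- vision.camera_info(name): a dict with "camera_matrix" (3x3 intrinsics, pixels), "camera_from_world" (4x4, takes a point from world to camera coordinates); the wrist camera has in their place "tool_from_camera" (4x4, takes a point from camera to tool coordinates, whose origin is the TCP and whose axes are the tool frame's). Camera axes: x right, y down, z forward; pixel columns grow to the right and rows downward; lengths in m; the calibration is good to about 2 mm. The wrist camera is an equidistant fisheye: a pixel r from the principal point sees the ray r / f radians off the axis. A picture is of the moment at which its call begins: read the wrist's pose just before it. camera_info takes no time and is no camera call.
- ctrl.close_job(): hands the job in, once; it reports no verdict.
Trained networks look in the newest picture that a camera, given by its name, has taken for a name from the list of things; names that differ only in an ending like _2 or _b are one class to them, and where a whole thing is asked for, a point or a joint stands for the part that bears it (a point fixed in the world has none). Each returns a list of dicts, best first, with "score" (0 to 1); they miss things now and then, are a little off and sometimes report something else, mostly with a low value. They report only what shows in the picture. A call takes as long as a camera call. They do not tell look-alikes from the thing itself.
- nets.boxes_of(target, camera): "location" ([x, y, z] in m, in world coordinates, good to about 4 mm: the middle of the surface that is visible of it).
The state is a dict: "clock": time; "joint_pos": joint angles; "qvel": joint speeds; "tau": joint torques, N m; "tool_pos": TCP position; "orientation": TCP orientation; "force": force on the tool from outside, world axes, zero at the start; "moment": the same for the moment, N m; "opening": finger opening in m.
Only numpy, scipy, OpenCV 4.12 (cv2) and the standard library are available. Lean on these libraries where they do the work, as an engineer would, in place of code of your own. Each camera call takes 0.05 s, during which the arm holds its last target.

## Working session

There is one attempt and no reset: what is moved stays moved. The work goes in short steps, Python scripts to look and compute and a shell command to move; the robot and the scene stay as the last step left them, time stands still between calls to the robot, and variables do not carry over. Pictures are saved under pics/ and viewed, and the job is handed in when it is done.

```bash
ls; mkdir -p pics
python3 - <<'E'
from plant import ctrl, vision, nets
import cv2
print(ctrl.get_obs())
for n in ["scene","side","wrist"]:
    p,d=vision.snapshot(n)
    cv2.imwrite(f"pics/{n}0.png",p[:,:,::-1])
    i=vision.camera_info(n); print(n,i)
    if n!="wrist":
        for t in ["gun","holder","axis","carriage","nipple_tip","jar","bearing","driver"]:
            print(t,[( [round(float(v),3) for v in r["location"]],round(r["score"],2)) for r in nets.boxes_of(t,n)])
print(ctrl.get_obs()["clock"])
E
```

```text
pics
{'clock': 0.0, 'joint_pos': array([-4.73789892e+01,  2.05898242e+01,  6.34061396e-01, -1.88025119e-02,
       -7.01359346e+01, -1.65066786e+01]), 'qvel': array([-0.00565606, -0.03785868, -0.03378415, -0.09880907, -0.00049008,
        0.01961077]), 'tau': array([-2.06936024e-04, -5.82725823e+01,  2.93055815e+01,  6.99714750e+00,
        6.93383030e-03, -1.37544289e-04]), 'tool_pos': array([ 0.29686381, -0.60567483,  0.2256472 ]), 'orientation': array([-1.79990891e+02, -9.29406957e-02,  1.16107922e+02]), 'force': array([-0.39411507, -0.63175731, -0.34490218]), 'moment': array([-0.02615415,  0.03975285,  0.00513941]), 'opening': 0.08737899833694869}
scene {'camera_matrix': array([[434.32722451,   0.        , 276.13753466],
       [  0.        , 434.32722451, 208.99509903],
       [  0.        ,   0.        ,   1.        ]]), 'camera_from_world': array([[ 1.95372427e-01,  9.80728716e-01, -8.94490159e-04,
        -1.67699841e-01],
       [ 8.09836261e-01, -1.61842993e-01, -5.63890127e-01,
        -2.90949611e-01],
       [-5.53168008e-01,  1.09444192e-01, -8.25849335e-01,
         1.
[... 1102 characters left out ...]
, -0.022, 0.058], 0.58)]
nipple_tip [([0.587, -0.056, 0.072], 0.5)]
jar [([0.413, -0.246, 0.052], 0.65)]
bearing []
driver [([0.436, 0.038, 0.019], 0.65)]
wrist {'camera_matrix': array([[325.1922621 ,   0.        , 286.79718854],
       [  0.        , 325.1922621 , 216.49069659],
       [  0.        ,   0.        ,   1.        ]]), 'tool_from_camera': array([[ 9.99999959e-01,  2.26779424e-06,  2.85401974e-04,
         7.71057402e-04],
       [-8.67148431e-05,  9.55112051e-01,  2.96244769e-01,
        -8.05638418e-02],
       [-2.71919043e-04, -2.96244782e-01,  9.55112012e-01,
        -1.57715931e-01],
       [ 0.00000000e+00,  0.00000000e+00,  0.00000000e+00,
         1.00000000e+00]])}
0.95
```

View pics/scene0.png

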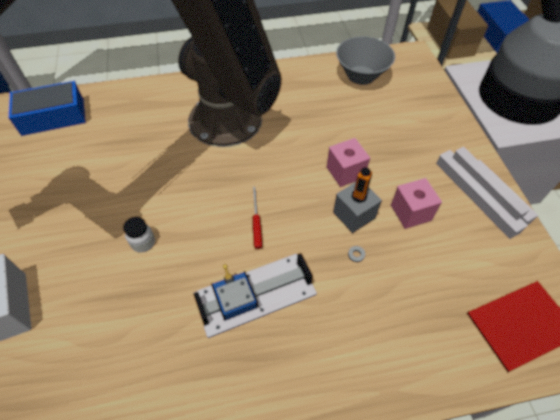

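View pics/side0.png

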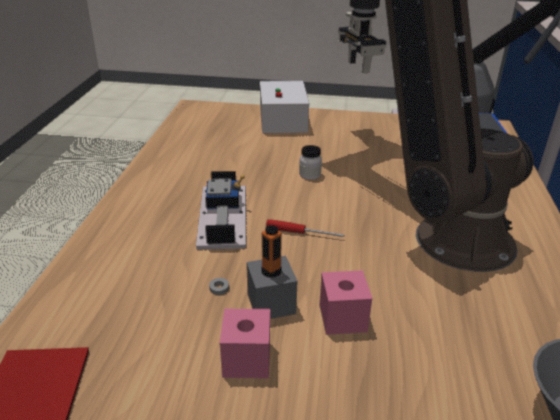

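The grey holder with the gun is at scene px (358,205), gun at (362,185); side px (271,285). Look-alikes: pink blocks at scene (348,160) and (416,202), which are not meant, and the orange gun is the only one. The nipple is at scene (228,270), the jar at (138,233), the driver at (257,220) and the bearing at (357,254). Next I'll check a close crop and the depth.

```bash
cat > h.py <<'E'
import numpy as np, cv2
from plant import ctrl, vision, nets
from scipy.spatial.transform import Rotation as Rn
def cloud(n,d):
    i=vision.camera_info(n); K=i["camera_matrix"]; T=np.linalg.inv(i["camera_from_world"])
    v,u=np.mgrid[0:420,0:560]
    X=np.stack([(u-K[0,2])/K[0,0]*d,(v-K[1,2])/K[1,1]*d,d],-1)
    return X@T[:3,:3].T+T[:3,3]
def proj(n,P):
    i=vision.camera_info(n); K=i["camera_matrix"]; T=i["camera_from_world"]
    c=np.asarray(P)@T[:3,:3].T+T[:3,3]; return c[...,:2]/c[...,2:]*[K[0,0],K[1,1]]+K[:2,2]
E
python3 - <<'E'
from h import *
crops=[]
for n,boxes in [("scene",[(310,150,410,240),(190,240,330,340)]),("side",[(225,215,325,325),(190,160,260,250)])]:
    p,d=vision.snapshot(n); np.savez(f"{n}.npz",p=p,d=d)
    for b in boxes: crops.append(cv2.resize(p[b[1]:b[3],b[0]:b[2],::-1],(400,300),interpolation=cv2.INTER_CUBIC))
    W=cloud(n,d); hsv=cv2.cvtColor(p,cv2.COLOR_RGB2HSV)
    b=boxes[0]
    m=np.zeros(d.shape,bool); m[b[1]:b[3],b[0]:b[2]]=1; m&=d>0
    X=W[m]; H=hsv[m]
    top=(X[:,2]>0.083)&(X[:,2]<0.097)&(H[:,1]<80)
    r=cv2.minAreaRect((X[top,:2]*1000).astype(np.float32)); print(n,"holder top",r,X[top,2].mean(),top.sum())
    g=(X[:,2]>0.108)&(X[:,2]<0.185)&(H[:,0]<14)&(H[:,1]>150)
    r=cv2.minAreaRect((X[g,:2]*1000).astype(np.float32)); print(n,"grip",r,X[g].min(0),X[g].max(0),g.sum())
    e=(X[:,2]>0.19); print("cap",X[e].mean(0),X[e].min(0),X[e].max(0))
cv2.imwrite("pics/crops1.png",np.vstack([np.hstack(crops[:2]),np.hstack(crops[2:])]))
E
```

```text
scene holder top ((391.0024108886719, 331.3895568847656), (157.3836669921875, 182.99520874023438), 23.577545166015625) 0.0916007130696906 712
scene grip ((450.4884948730469, 295.6010437011719), (31.110944747924805, 13.580747604370117), 55.0103645324707) [0.43613416 0.28244965 0.10846817] [0.4619885  0.31223874 0.18404364] 106
cap [0.44493143 0.30053109 0.19637883] [0.42569147 0.2846117  0.19000317] [0.45994917 0.31530131 0.20139832]
side holder top ((446.8205261230469, 301.68701171875), (86.42691040039062, 89.63728332519531), 22.803852081298828) 0.08874691608849501 938
side grip ((445.2190246582031, 311.46136474609375), (34.67512130737305, 23.805435180664062), 11.156035423278809) [0.42945415 0.29712919 0.10842228] [0.46445338 0.32327456 0.18490617] 297
cap [0.44691849 0.30365467 0.19397276] [0.43487893 0.28870251 0.19007197] [0.45872638 0.31438896 0.19657745]
```

View pics/crops1.png

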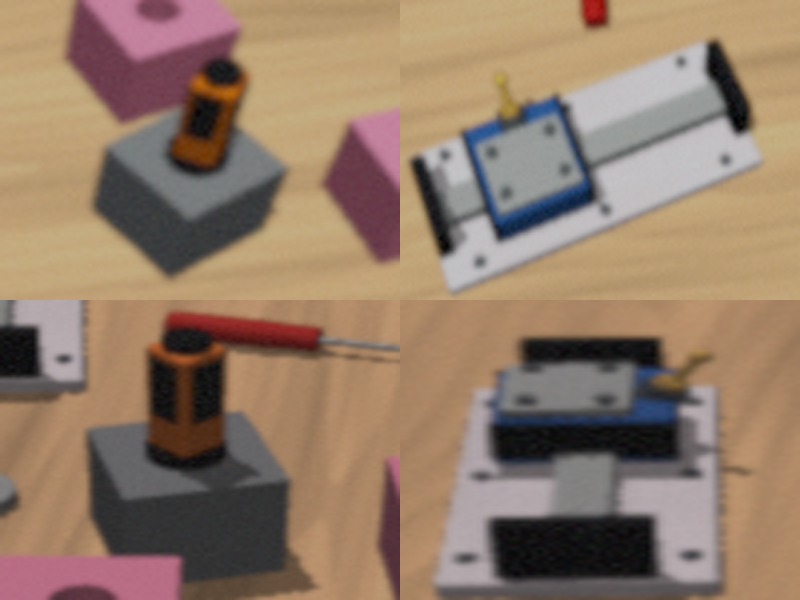

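View pics/wrist0.png

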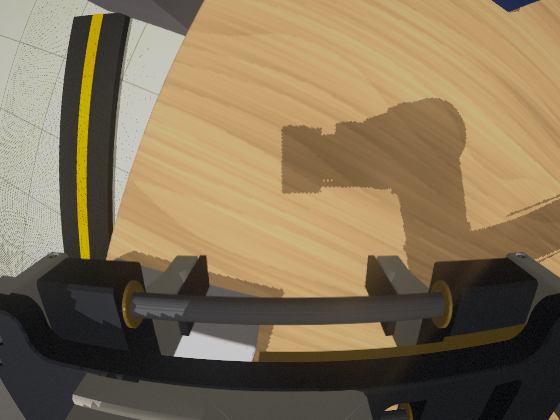

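The crops show the orange gun upright in the grey block, and the brass nipple on the robot-side edge of the blue carriage, at scene px (226,268). Next I'll fit the gun's faces and the axis yaw.

Run:
```python
from h import *
from scipy.optimize import least_squares
allX=[]
for n,b in [("scene",(340,155,385,215)),("side",(255,222,290,280))]:
    z=np.load(n+".npz"); p,d=z["p"],z["d"]; W=cloud(n,d)
    m=np.zeros(d.shape,bool); m[b[1]:b[3],b[0]:b[2]]=1; m&=d>0
    X=W[m]; g=(X[:,2]>0.106)&(X[:,2]<0.182)&(np.hypot(X[:,0]-.4465,X[:,1]-.302)<.03)
    X=X[g]; allX.append(X)
    def sd(q,X):
        c,s=np.cos(q[2]),np.sin(q[2]); x=np.abs(c*(X[:,0]-q[0])+s*(X[:,1]-q[1]))-.015; y=np.abs(-s*(X[:,0]-q[0])+c*(X[:,1]-q[1]))-.015
        return np.where((x>0)&(y>0),np.hypot(x,y),np.maximum(x,y))
    def fit(X):
        best=min((least_squares(lambda q:sd(q,X),[.4465,.302,a],loss="soft_l1",f_scale=.002) for a in np.radians([0,20,40,60,80])),key=lambda r:r.cost)
        return best
    r=fit(X); print(n,len(X),r.x[:2],np.degrees(r.x[2])%90,np.sqrt(np.mean(r.fun**2)), "zmax",W[m][:,2].max())
r=fit(np.vstack(allX)); print("both",r.x[:2],np.degrees(r.x[2])%90,np.sqrt(np.mean(r.fun**2)))
# axis: base plate
for n,b in [("scene",(180,240,330,345)),("side",(190,160,260,255))]:
    z=np.load(n+".npz"); p,d=z["p"],z["d"]; W=cloud(n,d)
    m=np.zeros(d.shape,bool); m[b[1]:b[3],b[0]:b[2]]=1; m&=d>0
    X=W[m]; hsv=cv2.cvtColor(p,cv2.COLOR_RGB2HSV)[m]
    g=(X[:,2]>.010)&(X[:,2]<.03)&(hsv[:,1]<60)
    print(n,"plate",cv2.minAreaRect((X[g,:2]*1000).astype(np.float32)),X[g,2].mean())
    t=(X[:,2]>.062)&(X[:,2]<.078)
    print(n,"top",cv2.minAreaRect((X[t,:2]*1000).astype(np.float32)),X[t,2].mean())
    br=(hsv[:,0]>15)&(hsv[:,0]<32)&(hsv[:,1]>120)&(X[:,2]>.06)
    br2=X[:,2]>.08
    print("brass",X[br2&(X[:,2]<.15)].round(4)[np.argsort(X[br2&(X[:,2]<.15)][:,2])])
```

```text
scene 259 [0.44225466 0.30225111] 51.76824268562154 0.0011302441720179883 zmax 0.20139831624383853
side 587 [0.4470321  0.30138432] 50.768672991375276 0.0012068852297112452 zmax 0.1965774497879884
both [0.44556969 0.30196337] 51.1858291676515 0.001990493087943379
scene plate ((619.03173828125, -5.668243408203125), (122.36253356933594, 278.9931945800781), 11.386470794677734) 0.016101744916733274
scene top ((616.5400390625, -6.3469085693359375), (89.6558609008789, 277.3434753417969), 10.693036079406738) 0.06786823334361675
brass [[ 0.5832 -0.0603  0.0807]
 [ 0.5858 -0.0607  0.0808]
 [ 0.5875 -0.0656  0.081 ]
 [ 0.5884 -0.061   0.081 ]
 [ 0.5857 -0.063   0.0815]
 [ 0.5858 -0.0652  0.0827]
 [ 0.5836 -0.0649  0.0835]
 [ 0.5813 -0.0645  0.0839]
 [ 0.5826 -0.0622  0.0855]
 [ 0.5817 -0.0667  0.0856]
 [ 0.5852 -0.0625  0.0857]
 [ 0.5808 -0.0663  0.0889]
 [ 0.5821 -0.0617  0.0897]
 [ 0.5818 -0.064   0.09  ]
 [ 0.5802 -0.0636  0.0919]
 [ 0.581  -0.0613  0.0924]
 [ 0.5806 -0.0681  0.0944]
 [ 0.5815 -0.0658  0.0952]
 [ 0.5776 -0.0605  0.0958]
 [ 0.5807 -0.0608  0.0969]
 [ 0.5752 -0.0624  0.097 ]

[... 703 characters left out ...]
 0.5858 -0.062   0.0807]
 [ 0.588  -0.0597  0.0818]
 [ 0.5886 -0.0631  0.0829]
 [ 0.5855 -0.0611  0.0843]
 [ 0.5812 -0.0665  0.0847]
 [ 0.5888 -0.0644  0.0852]
 [ 0.5823 -0.0585  0.086 ]
 [ 0.5829 -0.0619  0.0871]
 [ 0.5861 -0.0646  0.0883]
 [ 0.585  -0.0592  0.0884]
 [ 0.578  -0.0644  0.0892]
 [ 0.5802 -0.0621  0.0902]
 [ 0.5858 -0.0638  0.0918]
 [ 0.5806 -0.0641  0.0921]
 [ 0.5817 -0.057   0.093 ]
 [ 0.5864 -0.0667  0.0931]
 [ 0.5748 -0.0622  0.0937]
 [ 0.5824 -0.0604  0.094 ]
 [ 0.5772 -0.0608  0.0942]
 [ 0.5843 -0.0697  0.0947]
 [ 0.5751 -0.064   0.0956]
 [ 0.5786 -0.0683  0.096 ]
 [ 0.5826 -0.0614  0.0964]
 [ 0.5809 -0.0664  0.0968]
 [ 0.5798 -0.0611  0.0968]
 [ 0.577  -0.0603  0.0975]]
```

The gun is at (0.4455, 0.302) with its faces at 51.2° mod 90. The rail axis yaw is 11.4°, and the nipple tip is near (0.578, -0.064, 0.098), which agrees with the given height. I'll first turn the wrist to yaw 141.2 and move over the nipple for a closer look.

```bash
python3 -m jog '0 0 -0.876 0 0 -0.22 1; 0 0 -0.876 0 0 -0.22 1; 0 0 -0.876 0 0 -0.22 1; 0 0 -0.876 0 0 -0.22 1; 0 0 -0.876 0 0 -0.22 1; 0 0 0 0.21 1 0 1; 0 0 0 0.21 1 0 1; 0 0 0 0.21 1 0 1'
```

```text
clock: 2.05
tool_pos: [0.353, -0.4957, 0.2706]
orientation: [180.0, 0.0, 141.2]
force: [0.9, -0.2, -0.6]
opening: 0.0874
```

```bash
python3 -m jog '0 0 0 0.21 1 0 1; 0 0 0 0.21 1 0 1; 0 0 0 0.21 1 0 1; 0 0 0 0.21 1 0 1; 0 0 0 0.21 1 0 1; 0 0 0 0.21 1 0 1; 0 0 0 0.21 1 0 1; 0 0 0 0.21 1 0 1'
```

```text
clock: 3.05
tool_pos: [0.5012, -0.204, 0.2708]
orientation: [180.0, 0.0, 141.2]
force: [-0.1, -0.7, -0.4]
opening: 0.0876
```

```bash
python3 -m jog '0 0 0 0.21 1 0 1; 0 0 0 0.21 1 0 1; 0 0 0 0.21 1 0 1; 0 0 0 0 0 0 1; 0 0 0 0 0 0 1'
```

```text
clock: 3.68
tool_pos: [0.5561, -0.0959, 0.2705]
orientation: [-180.0, -0.0, 141.2]
force: [-0.1, 0.3, 0.5]
opening: 0.0877
```

```bash
cat >> h.py <<'E'
def wristT(o=None):
    o=o or ctrl.get_obs(); i=vision.camera_info("wrist")
    T=np.eye(4); T[:3,:3]=Rn.from_euler("xyz",o["orientation"],degrees=True).as_matrix(); T[:3,3]=o["tool_pos"]
    return T@i["tool_from_camera"]
def wcloud(d,T):
    K=vision.camera_info("wrist")["camera_matrix"]; v,u=np.mgrid[0:420,0:560]
    a=(u-K[0,2])/K[0,0]; b=(v-K[1,2])/K[1,1]; r=np.hypot(a,b)+1e-9; t=np.tan(r)/r
    X=np.stack([a*t*d,b*t*d,d],-1); return X@T[:3,:3].T+T[:3,3]
def wproj(P,T):
    K=vision.camera_info("wrist")["camera_matrix"]; c=(np.asarray(P)-T[:3,3])@T[:3,:3]
    r=np.hypot(c[...,0],c[...,1])+1e-12; th=np.arctan2(r,c[...,2]); return c[...,:2]/r[...,None]*th[...,None]*K[0,0]+K[:2,2]
E
python3 - <<'E'
from h import *
T=wristT(); p,d=vision.snapshot("wrist"); np.savez("w1.npz",p=p,d=d,T=T); W=wcloud(d,T)
print(nets.boxes_of("nipple_tip","wrist")[:2])
tip=np.array([.578,-.064,.098]); uv=wproj(tip,T); print(uv)
n=np.array([-.5*np.cos(np.radians(11.4)),-.5*np.sin(np.radians(11.4)),.866])
q=p.copy()[:,:,::-1].copy()
cv2.imwrite("pics/w1.png",q)
u,v=uv.astype(int); c=q[v-60:v+60,u-80:u+80]; cv2.imwrite("pics/w1c.png",cv2.resize(c,(800,600),interpolation=cv2.INTER_CUBIC))
print("crop origin",u-80,v-60)
m=(W[...,2]>.078)&(W[...,2]<.12)&(d>0)&(np.hypot(W[...,0]-.578,W[...,1]+.064)<.03)
X=W[m]; print(len(X))
from scipy.optimize import least_squares
# ball points: fit sphere radius 6 to top points
top=X[X[:,2]>.089]
r=least_squares(lambda c:np.linalg.norm(top-c,axis=1)-.006,[.579,-.064,.092],loss="soft_l1",f_scale=.001); print("ball",r.x,np.abs(r.fun).mean(),len(top),"tip",r.x+.006*n)
# carriage top and plate yaw
t=(W[...,2]>.062)&(W[...,2]<.073)&(d>0)&(np.hypot(W[...,0]-.64,W[...,1]+.05)<.09); print(cv2.minAreaRect((W[t][:,:2]*1000).astype(np.float32)),W[t][:,2].mean())
E
```

```text
[{'location': [0.4333, -0.2547, 0.0595], 'score': 0.39}]
[288.62523992 230.95903933]
crop origin 208 170
101
ball [ 0.57769928 -0.06620224  0.0925164 ] 0.0004196008375051316 88 tip [ 0.57475847 -0.06679521  0.0977124 ]
((629.9345703125, -81.3421859741211), (86.65398406982422, 121.95134735107422), 11.121926307678223) 0.06719099319195182
```

View pics/w1.png

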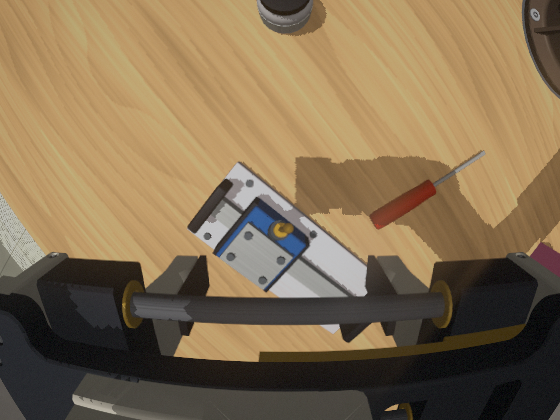

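View pics/w1c.png

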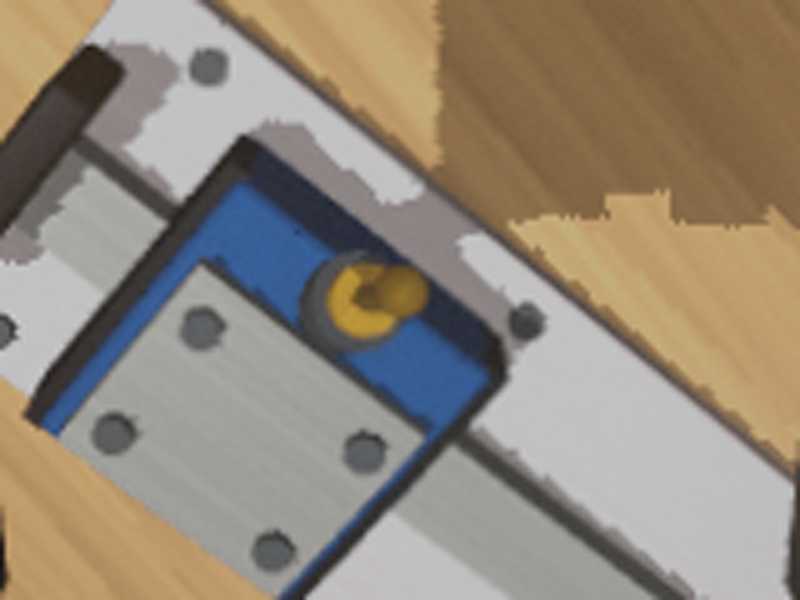

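The nipple shows clearly at wrist px (288,229), with its ball centre at (0.5777, -0.0662, 0.0925) and tip z at 0.0977, which matches. Next I'll go above the gun.

```bash
python3 -m jog '0 0 0 0.932 0.67 0 1; 0 0 0 0.932 0.67 0 1; 0 0 0 0.932 0.67 0 1; 0 0 0 0.932 0.67 0 1; 0 0 0 0.932 0.67 0 1; 0 0 0 0.932 0.67 0 1; 0 0 0 0.932 0.67 0 1; 0 0 0 0.932 0.67 0 1'
```

```text
clock: 4.78
tool_pos: [0.4578, 0.2585, 0.271]
orientation: [180.0, 0.0, 141.1]
force: [1.0, 0.8, 0.6]
opening: 0.0877
```

```bash
python3 -m jog '0 0 0 0.932 0.67 0 1; 0 0 0 0 0 0 1; 0 0 0 0 0 0 1'
python3 - <<'E'
from h import *
from scipy.optimize import least_squares
o=ctrl.get_obs(); print(o["joint_pos"])
T=wristT(); p,d=vision.snapshot("wrist"); np.savez("w2.npz",p=p,d=d,T=T); W=wcloud(d,T)
cv2.imwrite("pics/w2.png",p[:,:,::-1])
near=np.hypot(W[...,0]-.4455,W[...,1]-.302)<.035
X=W[near&(d>0)&(W[...,2]>.1)&(W[...,2]<.21)]
cap=X[X[:,2]>.192]; print(len(cap),cv2.minEnclosingCircle((cap[:,:2]*1000).astype(np.float32)),cap[:,2].mean())
g=X[(X[:,2]>.108)&(X[:,2]<.186)]
def sd(q,X):
    c,s=np.cos(q[2]),np.sin(q[2]); x=np.abs(c*(X[:,0]-q[0])+s*(X[:,1]-q[1]))-.015; y=np.abs(-s*(X[:,0]-q[0])+c*(X[:,1]-q[1]))-.015
    return np.where((x>0)&(y>0),np.hypot(x,y),np.maximum(x,y))
r=least_squares(lambda q:sd(q,g),[.4455,.302,np.radians(51)],loss="soft_l1",f_scale=.001); print(len(g),r.x[:2],np.degrees(r.x[2]),np.abs(r.fun).mean())
ht=W[(d>0)&(np.hypot(W[...,0]-.4455,W[...,1]-.302)<.07)&(W[...,2]>.084)&(W[...,2]<.095)]; print(cv2.minAreaRect((ht[:,:2]*1000).astype(np.float32)),ht[:,2].mean())
E
```

```text
clock: 5.15
tool_pos: [0.4459, 0.3016, 0.2706]
orientation: [-180.0, 0.0, 141.2]
force: [0.4, -1.3, 0.3]
opening: 0.0873
[ 5.49422718e+01  6.09283777e+00 -1.25752516e+01  2.28029842e-03
 -7.13425478e+01 -9.37491607e+01]
835 ((443.6772155761719, 301.2246398925781), 12.85861587524414) 0.19527142222192548
894 [0.44377744 0.30129315] 50.157508175734165 0.0007087873197276395
((443.780517578125, 301.4395751953125), (85.77947998046875, 85.46766662597656), 23.330551147460938) 0.08948110642099091
```

View pics/w2.png

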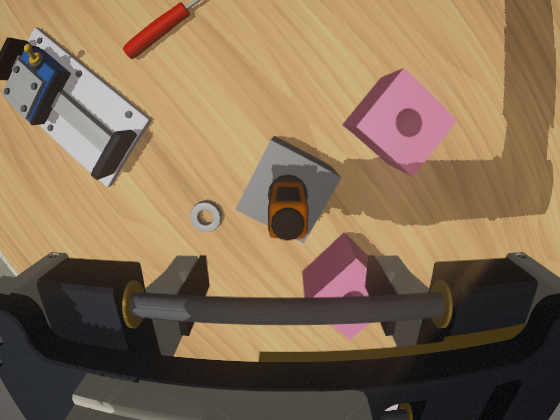

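The wrist view shows the gun at px (288,205) in the grey holder. Grip, cap and holder all agree on centre (0.4438, 0.3012), with the gun yaw at 50.2°. I'll correct slightly and descend.

```bash
python3 -m jog '0 0 0.17 0.035 -0.04 0 1; 0 0 0 0 0 0.7 1; 0 0 0 0 0 0.7 1; 0 0 0 0 0 0.7 1; 0 0 0 0 0 0.5 1; 0 0 0 0 0 0.4 1; 0 0 0 0 0 0.375 1; 0 0 0 0 0 0 1'
```

```text
clock: 6.2
tool_pos: [0.4434, 0.3013, 0.1346]
orientation: [-179.9, 0.0, 140.2]
force: [0.4, 0.4, 0.1]
opening: 0.0879
```

```bash
python3 -m jog '0 0 0 0 0 0 -1; 0 0 0 0 0 0 -1; 0 0 0 0 0 0 -1; 0 0 0 0 0 0 -1; 0 0 0 0 0 0 -1; 0 0 0 0 0 0 -1'
```

```text
clock: 6.95
tool_pos: [0.4437, 0.3019, 0.1356]
orientation: [180.0, 0.0, 140.2]
force: [0.2, 0.6, -0.3]
opening: 0.0334
```

```bash
python3 -m jog '0 0 0 0 0 0 -1; 0 0 0 0 0 0 -1; 0 0 0 0 0 0 -1; 0 0 0 0 0 0 -1'; python3 -m jog '0 0 0 0 0 -0.25 -1; 0 0 0 0 0 -0.25 -1; 0 0 0 0 0 0 -1'
```

```text
clock: 7.45
tool_pos: [0.4437, 0.3018, 0.1355]
orientation: [-180.0, 0.0, 140.2]
force: [0.4, -0.2, -0.2]
opening: 0.0297
clock: 7.82
tool_pos: [0.4441, 0.3025, 0.1568]
orientation: [179.9, -0.0, 140.2]
force: [0.4, 0.3, -3.3]
opening: 0.0295
```

Gripped, with about 3.3 N of extra weight on the wrist. Next, lift clear.

```bash
python3 -m jog '0 0 0 0 0 -0.7 -1; 0 0 0 0 0 -0.8 -1; 0 0 0 0 0 -0.8 -1; 0 0 0 0 0 -0.7 -1; 0 0 0 0 0 -0.6 -1; 0 0 0 0 0 0 -1; 0 0 0 0 0 0 -1'
python3 - <<'E'
from h import *
T=wristT(); p,d=vision.snapshot("wrist"); np.savez("w3.npz",p=p,d=d,T=T)
cv2.imwrite("pics/w3.png",p[:,:,::-1])
p,d=vision.snapshot("side"); np.savez("s3.npz",p=p,d=d); uv=proj("side",ctrl.get_obs()["tool_pos"]).astype(int); print(uv)
c=p[uv[1]-75:uv[1]+75,uv[0]-80:uv[0]+80,::-1]; cv2.imwrite("pics/s3.png",cv2.resize(c,None,fx=4,fy=4,interpolation=cv2.INTER_CUBIC))
E
```

```text
clock: 8.7
tool_pos: [0.4431, 0.3016, 0.2982]
orientation: [-179.9, -0.0, 140.2]
force: [-0.6, 0.6, -4.1]
opening: 0.03
[273 181]
```

View pics/w3.png

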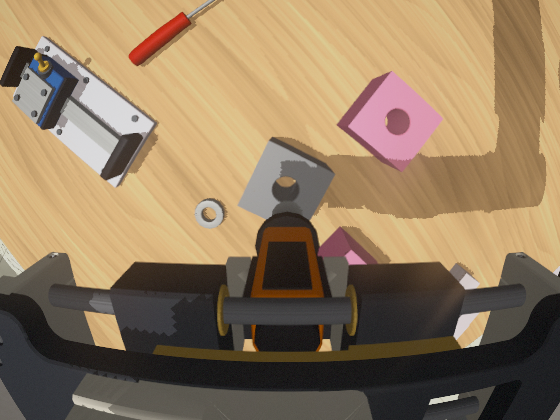

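View pics/s3.png

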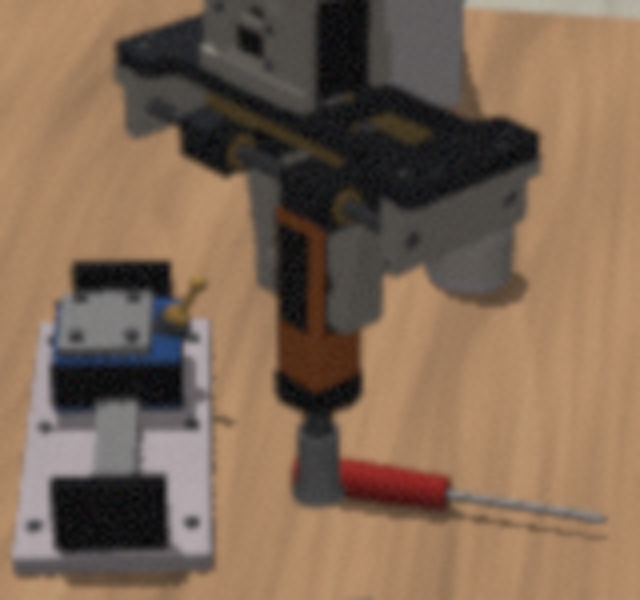

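The gun hangs straight and centred in the pads. The side crop shows the nose at (320,460) with the bore down. I'll check the nose position in the tool frame from depth, and yaw the tool meanwhile.

```bash
python3 - <<'E'
from h import *
from scipy.optimize import least_squares
o=ctrl.get_obs(); R=Rn.from_euler("xyz",o["orientation"],degrees=True).as_matrix(); tp=np.array(o["tool_pos"])
for n,f in (("side","s3.npz"),("wrist","w3.npz")):
    z=np.load(f); W=cloud("side",z["d"]) if n=="side" else wcloud(z["d"],z["T"])
    X=(W[z["d"]>0]-tp)@R; X=X[(np.hypot(X[:,0],X[:,1])<.04)&(X[:,2]>.02)&(X[:,2]<.13)]
    print(n,"max z",np.sort(X[:,2])[-5:])
    for lo,hi,r0 in ((.085,.103,None),(.06,.08,None),(.044,.06,.021)):
        Y=X[(X[:,2]>lo)&(X[:,2]<hi)]
        if len(Y)<8: print(lo,len(Y)); continue
        if r0 is None: r=least_squares(lambda q:np.hypot(Y[:,0]-q[0],Y[:,1]-q[1])-q[2],[0,0,.012],loss="soft_l1",f_scale=.001)
        else: r=least_squares(lambda q:np.hypot(Y[:,0]-q[0],Y[:,1]-q[1])-r0,[0,0],loss="soft_l1",f_scale=.001)
        print(lo,len(Y),r.x,np.abs(r.fun).mean())
E
python3 -m jog '0 0 0.967 0 0 0 -1; 0 0 0.967 0 0 0 -1; 0 0 0.967 0 0 0 -1; 0 0 0.967 0 0 0 -1; 0 0 0.967 0 0 0 -1; 0 0 0.967 0 0 0 -1; 0 0 0.967 0 0 0 -1; 0 0 0 0 0 0 -1'
```

```text
side max z [0.10400397 0.10421879 0.10465787 0.10496471 0.10524881]
0.085 100 [-0.00163175  0.00123627  0.01041524] 0.0012798493870500285
0.06 105 [-0.00077851  0.00153177  0.00876026] 0.0016451721474511538
0.044 40 [-0.00307207 -0.00025433] 0.0032050683655084665
wrist max z [0.10412232 0.10423206 0.10442287 0.10451409 0.10523525]
0.085 250 [0.00101275 0.00245874 0.01291936] 0.0007729170570112036
0.06 0
0.044 18 [0.00110006 0.00055133] 0.00015938004662551523
clock: 9.8
tool_pos: [0.4435, 0.3017, 0.2985]
orientation: [-179.9, 0.1, 101.5]
force: [-0.3, 0.9, -3.6]
opening: 0.0299
```

The mouth is 104 mm beyond the TCP and about centred. Next I'll travel towards the nipple.

```bash
python3 -m jog '0 0 0 -0.968 -0.046 0 -1; 0 0 0 -0.968 -0.046 0 -1; 0 0 0 -0.968 -0.046 0 -1; 0 0 0 -0.968 -0.046 0 -1; 0 0 0 -0.968 -0.046 0 -1; 0 0 0 -0.968 -0.046 0 -1; 0 0 0 -0.968 -0.046 0 -1; 0 0 0 -0.968 -0.046 0 -1'; python3 -m jog '0 0 0 -0.968 -0.046 0 -1; 0 0 0 -0.968 -0.046 0 -1; -0.873 0 0 0 0 0 -1; -0.873 0 0 0 0 0 -1; -0.873 0 0 0 0 0 -1; -0.873 0 0 0 0 0 -1; -0.873 0 0 0 0 0 -1; -0.873 0 0 0 0 0 -1'; python3 -m jog '0 0 0 0 0 0 -1; 0 0 0 0 0 0 -1'; python3 -c "
from h import *
print(ctrl.get_obs()['joint_pos'])"
```

```text
clock: 10.8
tool_pos: [0.4907, -0.0059, 0.2992]
orientation: [-180.0, 0.0, 101.6]
force: [1.4, 0.3, -3.3]
opening: 0.0301
clock: 11.8
tool_pos: [0.5019, -0.0814, 0.299]
orientation: [149.9, 0.1, 101.6]
force: [-1.7, 1.0, -2.7]
opening: 0.0297
clock: 12.05
tool_pos: [0.5026, -0.0813, 0.2997]
orientation: [150.1, 0.1, 101.5]
force: [1.0, -1.1, -2.9]
opening: 0.0301
[ 13.93605495 -15.25003331 -35.17495819   1.93968313 -40.18203503
 -93.55036967]
```

```bash
cat > chk.py <<'E'
import sys
from h import *
tip=np.array([.5748,-.0668,.0977]); a=np.radians(11.4); n=np.array([-.5*np.cos(a),-.5*np.sin(a),np.cos(np.pi/6)])
def report(L=.104):
    o=ctrl.get_obs(); R=Rn.from_euler("xyz",o["orientation"],degrees=True).as_matrix(); tp=np.array(o["tool_pos"])
    e=(tip-tp)@R; e2=e-[0,.0005,L]
    print("tip rel mouth, tool axes mm",(e2*1000).round(1),"units",(e2/.04).round(3),"angle deg",np.degrees(np.arccos(-R[:,2]@n)).round(2),"n in tool",(n@R).round(3),"F along n",np.dot(o["force"],n).round(2),"F tool",(np.array(o["force"])@R).round(1),"clock",o["clock"])
def pic(k):
    T=wristT(); p,d=vision.snapshot("wrist"); np.savez(f"{k}.npz",p=p,d=d,T=T); cv2.imwrite(f"pics/{k}.png",p[:,:,::-1])
    uv=wproj(tip,T).astype(int); print("tip px",uv)
    u=np.clip(uv[0],80,480); v=np.clip(uv[1],60,360); cv2.imwrite(f"pics/{k}c.png",cv2.resize(p[v-60:v+60,u-80:u+80,::-1],(800,600),interpolation=cv2.INTER_CUBIC))
    s,d2=vision.snapshot("side"); uv=proj("side",tip).astype(int); cv2.imwrite(f"pics/{k}s.png",cv2.resize(s[uv[1]-80:uv[1]+40,uv[0]-80:uv[0]+80,::-1],(800,600),interpolation=cv2.INTER_CUBIC))
    return p,d,T
if __name__=="__main__":
    report()
    if len(sys.argv)>1: pic(sys.argv[1])
E
python3 chk.py w4
```

```text
tip rel mouth, tool axes mm [ -0.  -37.5 107.8] units [-1.000e-03 -9.380e-01  2.695e+00] angle deg 0.07 n in tool [ 0.    -0.001 -1.   ] F along n -2.95 F tool [-1.2 -0.8  3. ] clock 12.05
tip px [286 157]
```

View pics/w4.png

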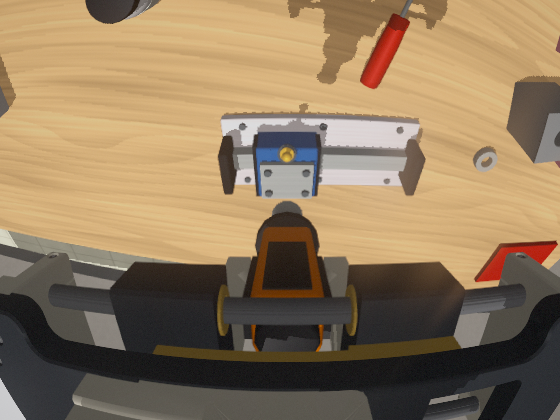

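View pics/w4s.png

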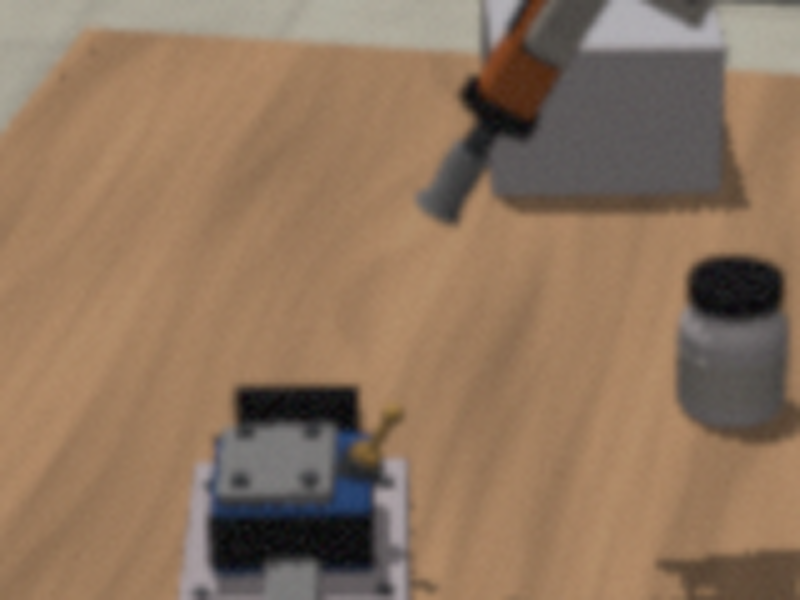

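The wrist view shows the nipple ball at (287,155), end-on and in line with the gun. The side crop shows the nose parallel to the nipple. Next I'll close in to about 25 mm.

```bash
python3 -m jog '0 0 0 0 -0.47 0 -1; 0 0 0 0 -0.468 0 -1; 0 0 0 0 0 0.5 -1; 0 0 0 0 0 0.5 -1; 0 0 0 0 0 0.5 -1; 0 0 0 0 0 0.37 -1; 0 0 0 0 0 0.2 -1; 0 0 0 0 0 0 -1'; python3 -m jog '0 0 0 0 0 0 -1; 0 0 0 0 0 0 -1'; python3 chk.py w5; python3 chk.py
```

```text
clock: 13.15
tool_pos: [0.5115, -0.0794, 0.2085]
orientation: [150.1, 0.0, 101.5]
force: [-0.4, -0.1, -2.3]
opening: 0.0298
clock: 13.4
tool_pos: [0.5115, -0.0795, 0.2098]
orientation: [149.9, 0.0, 101.5]
force: [0.5, -0.5, -2.5]
opening: 0.0296
tip rel mouth, tool axes mm [-0.2 -0.8 25.4] units [-0.004 -0.02   0.635] angle deg 0.08 n in tool [ 0.     0.001 -1.   ] F along n -2.34 F tool [-0.6 -0.9  2.3] clock 13.4
tip px [285 207]
tip rel mouth, tool axes mm [-0.2 -0.6 25.3] units [-0.005 -0.016  0.633] angle deg 0.07 n in tool [ 0.     0.001 -1.   ] F along n -2.62 F tool [-0.6 -0.6  2.6] clock 13.5
```

View pics/w5c.png

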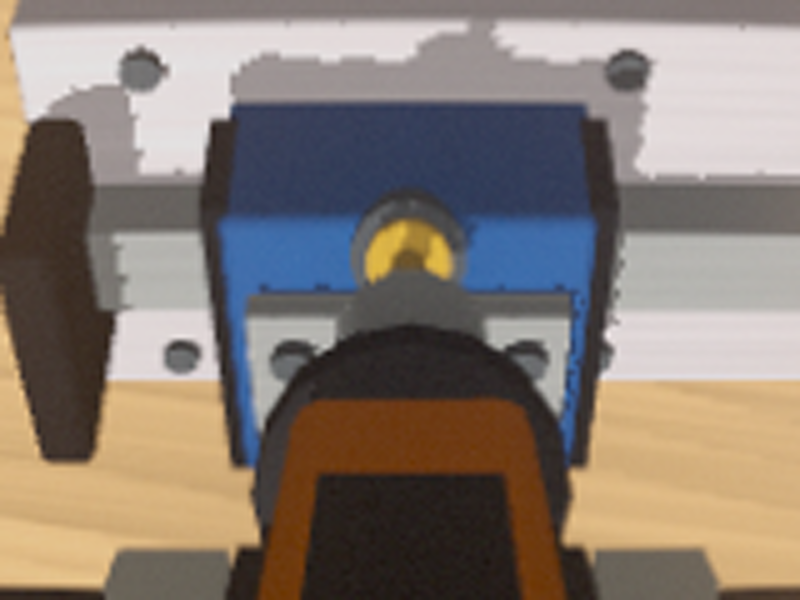

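View pics/w5s.png

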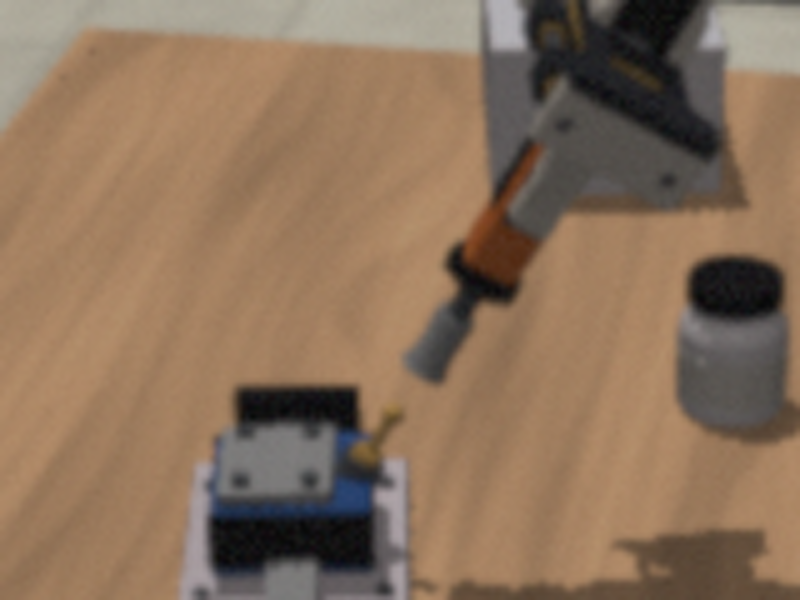

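Along the rail the alignment is good: nose and foot are both at crop column 408. In the side crop the nose axis seems to pass a bit right of the ball, so I'll quantify that by projection.

Run:
```python
from chk import *
from scipy.optimize import least_squares
o=ctrl.get_obs(); R=Rn.from_euler("xyz",o["orientation"],degrees=True).as_matrix(); tp=np.array(o["tool_pos"])
org=proj("side",tip).astype(int)-[80,80]
cr=lambda P:((proj("side",P)-org)*5).round(0)
print("mouth exp",cr(tp+R@[0,.0005,.104]),"nose root",cr(tp+R@[0,.0005,.05]),"tip",cr(tip),"ball",cr(tip-.006*n),"foot",cr(tip-.031*n))
Ws=[]
for cam in ("side","scene"):
    pts=[];ball=[]
    for k in range(3):
        s,d=vision.snapshot(cam); W=cloud(cam,d); X=(W[d>0]-tp)@R
        pts.append(X[(np.hypot(X[:,0],X[:,1])<.03)&(X[:,2]>.07)&(X[:,2]<.103)])
        B=W[d>0]; ball.append(B[np.linalg.norm(B-(tip-.006*n),axis=1)<.012])
    Y=np.vstack(pts); B=np.vstack(ball)
    r=least_squares(lambda q:np.hypot(Y[:,0]-q[0],Y[:,1]-q[1])-.0125,[0,0],loss="soft_l1",f_scale=.001); print(cam,"nose xy mm",r.x*1e3,len(Y))
    B=(B-tp)@R; B=B[B[:,2]<np.percentile(B[:,2],70)]
    r=least_squares(lambda c:np.linalg.norm(B-c,axis=1)-.006,(tip-.006*n-tp)@R,loss="soft_l1",f_scale=.001); print("ball tool mm",r.x*1e3,len(B),np.abs(r.fun).mean())
T=wristT(); p,d=vision.snapshot("wrist"); X=(wcloud(d,T)[d>0]-tp)@R; Y=X[(np.hypot(X[:,0],X[:,1])<.03)&(X[:,2]>.07)&(X[:,2]<.103)]
r=least_squares(lambda q:np.hypot(Y[:,0]-q[0],Y[:,1]-q[1])-.0125,[0,0],loss="soft_l1",f_scale=.001); print("wrist nose",r.x*1e3,len(Y))
```

```text
mouth exp [424. 366.] nose root [475. 284.] tip [402. 404.] ball [396. 413.] foot [373. 449.]
side nose xy mm [-2.50954878  1.00962769] 294
ball tool mm [  0.51397058   3.16061043 137.69132262] 42 0.0011666882211582236
scene nose xy mm [ 2.30746964 -4.11549466] 365
ball tool mm [  1.29618039  -0.61249205 131.95178775] 64 0.0009297901187650527
wrist nose [0.8120006  0.73517223] 257
```

The image agrees with the projections: mouth at (424,375) including the rim, and ball at (394,412) against (396,413) expected, so it is within about 1 mm. The spread of the depth fits is noise. Next I'll advance to the rim and then go in small steps watching the force.

```bash
python3 -m jog '0 0 0 0 0 0.3 -1; 0 0 0 0 0 0.2 -1; 0 0 0 0 0 0.1 -1; 0 0 0 0 0 0 -1'; python3 chk.py; python3 -m jog '0 0 0 0 0 0.05 -1; 0 0 0 0 0 0.05 -1; 0 0 0 0 0 0 -1'; python3 chk.py;  python3 -m jog '0 0 0 0 0 0.05 -1; 0 0 0 0 0 0.05 -1; 0 0 0 0 0 0 -1'; python3 chk.py
```

```text
clock: 14.35
tool_pos: [0.523, -0.0771, 0.1876]
orientation: [150.1, 0.0, 101.5]
force: [-0.3, -0.3, -3.4]
opening: 0.0298
tip rel mouth, tool axes mm [-0.2  0.4  0.2] units [-0.004  0.01   0.006] angle deg 0.07 n in tool [ 0.    -0.001 -1.   ] F along n -2.74 F tool [-0.2 -2.   2.7] clock 14.35
clock: 14.72
tool_pos: [0.525, -0.0767, 0.1848]
orientation: [150.0, -0.0, 101.5]
force: [0.1, -1.2, -3.7]
opening: 0.03
tip rel mouth, tool axes mm [-0.2 -0.1 -3.2] units [-0.005 -0.003 -0.08 ] angle deg 0.03 n in tool [ 0.  0. -1.] F along n -3.11 F tool [-1.2 -2.   3.1] clock 14.725
clock: 15.1
tool_pos: [0.527, -0.0763, 0.1811]
orientation: [150.0, -0.0, 101.5]
force: [-0.1, -0.1, -2.3]
opening: 0.0302
tip rel mouth, tool axes mm [-0.2  0.  -7.4] units [-0.005  0.    -0.184] angle deg 0.03 n in tool [ 0. -0. -1.] F along n -1.93 F tool [-0.  -1.3  1.9] clock 15.1
```

The tip is 7.4 mm in with no side force. Continuing.

```bash
python3 -m jog '0 0 0 0 0 0.05 -1; 0 0 0 0 0 0.05 -1; 0 0 0 0 0 0 -1'; python3 chk.py; python3 -m jog '0 0 0 0 0 0.05 -1; 0 0 0 0 0 0.05 -1; 0 0 0 0 0 0 -1'; python3 chk.py
```

```text
clock: 15.48
tool_pos: [0.5291, -0.0758, 0.1778]
orientation: [150.0, 0.0, 101.5]
force: [0.4, 0.0, -2.6]
opening: 0.0299
tip rel mouth, tool axes mm [ -0.2  -0.2 -11.3] units [-0.005 -0.005 -0.283] angle deg 0.03 n in tool [ 0.  0. -1.] F along n -2.43 F tool [-0.  -1.   2.4] clock 15.475
clock: 15.85
tool_pos: [0.5314, -0.0755, 0.175]
orientation: [149.9, 0.0, 101.5]
force: [-2.0, -1.8, 2.3]
opening: 0.0296
tip rel mouth, tool axes mm [ -0.   -0.9 -15. ] units [-0.001 -0.022 -0.374] angle deg 0.08 n in tool [ 0.     0.001 -1.   ] F along n 3.12 F tool [-1.3 -0.8 -3.1] clock 15.85
```

```bash
python3 -m jog '0 0 0 0 0 0.05 -1; 0 0 0 0 0 0.05 -1; 0 0 0 0 0 0 -1'; python3 chk.py w6
```

```text
clock: 16.23
tool_pos: [0.5333, -0.075, 0.1706]
orientation: [150.0, 0.0, 101.5]
force: [6.7, -1.6, -6.5]
opening: 0.0297
tip rel mouth, tool axes mm [ -0.2  -0.4 -19.7] units [-0.006 -0.009 -0.494] angle deg 0.03 n in tool [ 0.001  0.    -1.   ] F along n -8.73 F tool [-2.9  2.1  8.7] clock 16.225
tip px [285 223]
```

View pics/w6s.png

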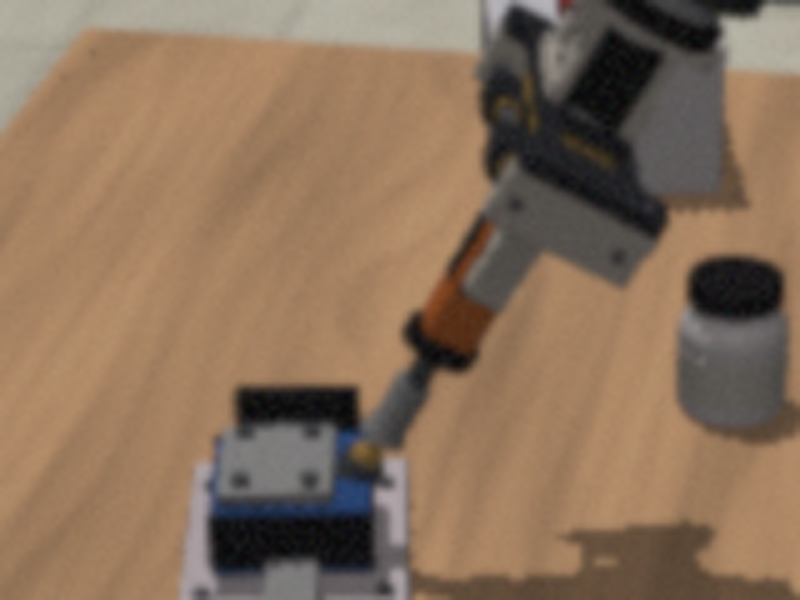

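View pics/w6c.png

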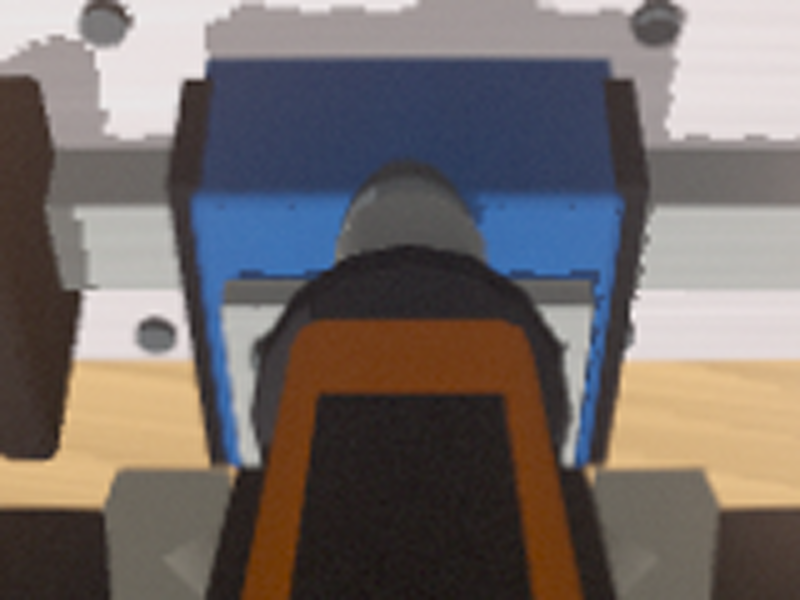

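It snapped on: the wrist force now pulls towards the nipple, and the coupler is seated over the ball in both views. I'll keep pushing.

```bash
python3 -m jog '0 0 0 0 0 0.05 -1; 0 0 0 0 0 0.05 -1; 0 0 0 0 0 0 -1'; python3 chk.py; python3 -m jog '0 0 0 0 0 0.05 -1; 0 0 0 0 0 0.05 -1; 0 0 0 0 0 0 -1'; python3 chk.py
```

```text
clock: 16.7
tool_pos: [0.5351, -0.0746, 0.1678]
orientation: [150.0, 0.0, 101.5]
force: [-5.0, 0.0, 6.5]
opening: 0.0301
tip rel mouth, tool axes mm [ -0.3  -0.6 -23. ] units [-0.007 -0.014 -0.576] angle deg 0.05 n in tool [ 0.001  0.001 -1.   ] F along n 8.03 F tool [ 1. -1. -8.] clock 16.7
clock: 17.08
tool_pos: [0.537, -0.0742, 0.1646]
orientation: [149.9, 0.0, 101.5]
force: [-5.7, 0.5, 9.1]
opening: 0.03
tip rel mouth, tool axes mm [ -0.2  -0.6 -26.8] units [-0.006 -0.016 -0.67 ] angle deg 0.07 n in tool [ 0.001  0.001 -1.   ] F along n 10.62 F tool [  1.7  -0.2 -10.6] clock 17.075
```

The net push is about 13 N and the nose is about 4.8 mm in. I'll add 4.5 mm more.

```bash
python3 -m jog '0 0 0 0 0 0.04 -1; 0 0 0 0 0 0.04 -1; 0 0 0 0 0 0.035 -1; 0 0 0 0 0 0 -1; 0 0 0 0 0 0 -1'; python3 chk.py w7
python3 - <<'E'
from chk import *
from scipy.optimize import least_squares
o=ctrl.get_obs(); R=Rn.from_euler("xyz",o["orientation"],degrees=True).as_matrix(); tp=np.array(o["tool_pos"])
# flange front edge along tool z from wrist depth, before (w4,w5) and now (w7)
for f in ("w3","w4","w5","w6","w7"):
    z=np.load(f+".npz"); Tc=vision.camera_info("wrist")["tool_from_camera"]
    X=wcloud(z["d"],Tc)[z["d"]>0]; hs=z["p"][z["d"]>0]
    Y=X[(np.abs(X[:,0])<.006)&(X[:,1]<-.0195+.0)&(X[:,1]>-.0225)&(X[:,2]>.01)&(X[:,2]<.07)]
    N=X[(np.hypot(X[:,0],X[:,1])<.0175)&(X[:,2]>.044)&(X[:,2]<.115)&(np.abs(X[:,0])<.012)]
    print(f,"flange side z",len(Y),(Y[:,2].min()*1e3).round(1),(Y[:,2].max()*1e3).round(1),"nose z range",(np.percentile(N[:,2],[2,98])*1e3).round(1) if len(N) else None)
E
```

```text
clock: 17.7
tool_pos: [0.5392, -0.0738, 0.1608]
orientation: [149.9, 0.0, 101.5]
force: [-9.0, 0.5, 10.6]
opening: 0.0299
tip rel mouth, tool axes mm [ -0.2  -0.7 -31.2] units [-0.006 -0.018 -0.779] angle deg 0.08 n in tool [ 0.     0.001 -1.   ] F along n 13.56 F tool [  2.3  -2.2 -13.6] clock 17.7
tip px [285 228]
w3 flange side z 120 34.6 45.3 nose z range [ 83.  104.1]
w4 flange side z 120 34.7 44.8 nose z range [ 82.2 103.8]
w5 flange side z 123 34.2 45.3 nose z range [ 81.9 103.7]
w6 flange side z 123 34.7 45.9 nose z range [ 83.6 103.1]
w7 flange side z 122 34.7 45.7 nose z range [ 83.1 114.6]
```

View pics/w7c.png

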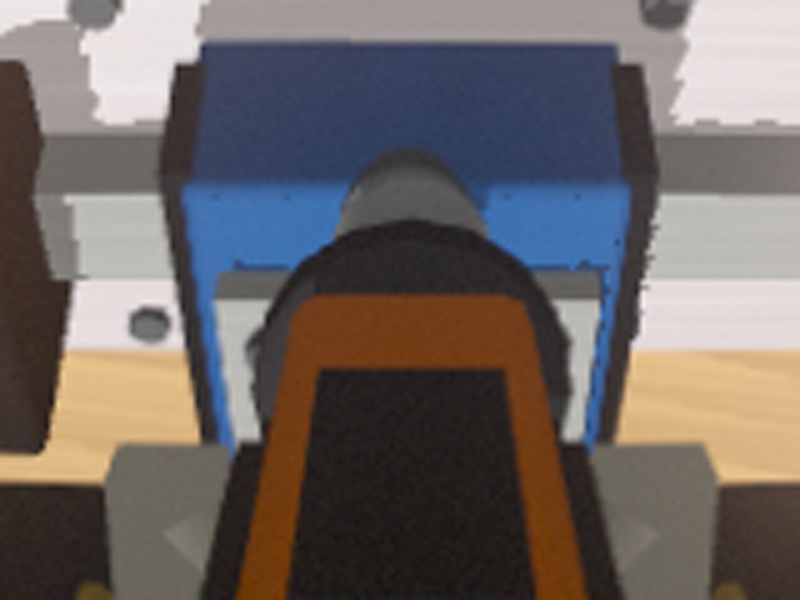

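View pics/w7s.png

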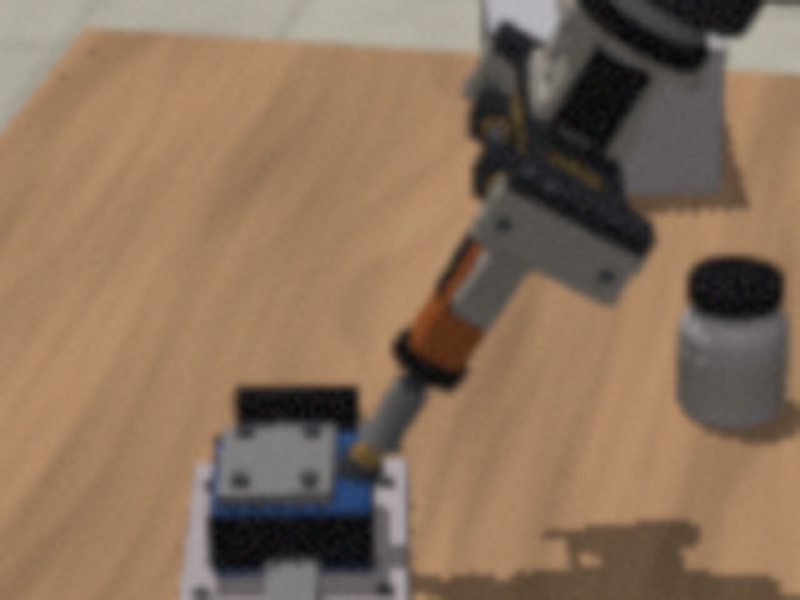

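The nose is about 9 mm in and the net push is about 16 N; the spring model gives 15.5 N. The flange has not moved in the pads (34.7 to 45.7 mm, as before). I'll hold one second and recheck for creep.

```bash
python3 -m jog '0 0 0 0 0 0 -1; 0 0 0 0 0 0 -1; 0 0 0 0 0 0 -1; 0 0 0 0 0 0 -1; 0 0 0 0 0 0 -1; 0 0 0 0 0 0 -1; 0 0 0 0 0 0 -1; 0 0 0 0 0 0 -1'; python3 chk.py w8
python3 - <<'E'
from chk import *
z=np.load("w8.npz"); X=wcloud(z["d"],vision.camera_info("wrist")["tool_from_camera"])[z["d"]>0]
Y=X[(np.abs(X[:,0])<.006)&(X[:,1]<-.0195)&(X[:,1]>-.0225)&(X[:,2]>.01)&(X[:,2]<.07)]; print(Y[:,2].min(),Y[:,2].max())
a=np.load("scene.npz")["p"]; b,d=vision.snapshot("scene")
for nm,(x,y) in dict(jar=(138,233),bearing=(357,254),driver=(257,225)).items():
    print(nm,np.abs(a[y-14:y+14,x-14:x+14].astype(int)-b[y-14:y+14,x-14:x+14]).mean())
W=cloud("scene",d); t=(W[...,2]>.062)&(W[...,2]<.075)&(np.hypot(W[...,0]-.635,W[...,1]+.05)<.05); print("carriage top centre",W[t].mean(0), )
W0=cloud("scene",np.load("scene.npz")["d"]); t0=(W0[...,2]>.062)&(W0[...,2]<.075)&(np.hypot(W0[...,0]-.635,W0[...,1]+.05)<.05); print(W0[t0].mean(0))
E
```

```text
clock: 18.8
tool_pos: [0.5391, -0.0738, 0.1608]
orientation: [149.9, 0.0, 101.5]
force: [-8.5, 1.5, 11.0]
opening: 0.0294
tip rel mouth, tool axes mm [ -0.2  -0.7 -31.1] units [-0.006 -0.017 -0.779] angle deg 0.08 n in tool [ 0.     0.001 -1.   ] F along n 13.52 F tool [  3.2  -1.5 -13.5] clock 18.8
tip px [285 228]
0.03481657240256997 0.045161370728473094
jar 8.119047619047619
bearing 8.52891156462585
driver 28.758928571428573
carriage top centre [ 0.63405241 -0.0533123   0.0690026 ]
[ 0.63432054 -0.05349065  0.06887896]
```

```bash
python3 -c "
from plant import ctrl
print(ctrl.close_job()); print(ctrl.get_obs()['force'])"
```

```text
the job is handed in; nothing more can be done
None
the job is handed in; nothing more can be done
```

I lifted the gun out of the grey holder and pressed its coupler onto the tilted nipple until it snapped on. I then pushed on along the nipple and handed the job in still gripping and pressing. `close_job` gives no verdict, so these are my own last measurements, at 18.8 s of the allowed 45 s:

| Check | Last measurement |
|---|---|
| Tip past the nose-out mouth position | about 31 mm, so about 9 mm of nose travel after seating |
| Net push along the nipple | about 16 N (the spring model gives about 15.5 N) |
| Gun to nipple axis | about 0.1°, taken from the tool axis and the axis direction measured from the cameras |
| Slip in the fingers | none seen: flange unmoved in the pads, force steady over 1 s |
| Carriage | top moved less than 0.5 mm between before and after pictures |

- **Depth fits disagreed:** before contact, the scene and side depth fits differed by 2–4 mm on the sideways alignment. I relied on the wrist camera and the image projection, and the coupler went on with almost no side force.
- **Bystanders:** the jar and the bearing looked unchanged in the picture comparison. The patch at the screwdriver changed more. I put that down to the arm's shadow or the arm covering it, since the arm stayed well above the screwdriver, but I did not check it separately.

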